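Tip the swab box back onto its base and push it home against the stop

TASK

The steel swab box has been left standing on its end. Push it over with the fingertips, away from its lid side, so that it lies on its base with the lid up, and push it along the bench until its whole far end is flush against the aluminium stop rail behind it. Only push: do not pick the box up or raise it off the bench, and do not disturb the two sample pots or the date stamp. Finish with the hand clear of everything.

Things in the scene. Friction and masses are not known exactly. Their poses are not given: they have to be found in the camera images.
- swab_box: steel box, lid fixed shut, 0.28 to 0.52 kg. Walls x -40 to 45, y -65 to 65 mm from the origin (centre of the underside), z 0 to 56; lid z 56 to 58, overhanging 2 mm. z points out of the lid, y along the length. Starts standing on its -y end, 132 mm tall, 58 deep, lid facing the robot's side within 30 deg. Pushed high on the lid it tips over its far bottom edge; past 25 deg it falls by itself.
- box_far_left (a point): corner of the box at own (-40, 65, 15) mm: at the top while it stands, at the far left once it lies on its base; this point is on the wall face that comes against the rail
- box_far_right (a point): corner of the box at own (45, 65, 15) mm: the same at the far right
- box_middle (a point): middle of the box, own (2.5, 0, 29) mm; about 66 mm above the bench while it stands on end, 29 mm when it lies on its base. The box leans 2 degrees away from its lid at the start. Once lying, own z is up and own y points away from the robot; it then slides when pushed on its near (-y) end, and turns when that end is pushed sideways; one corner on the rail and crooked, it can bind
- stop_rail: bare aluminium angle stop fixed to the bench beyond the box, 270 mm long (own y), front face upright, 30 mm high, foot flange 42 mm behind. Origin: foot of the front face, mid-length. Own x points away from the robot, square to the front face; the box's far end belongs on that face (own x = 0). After tipping, the box's far end lies some 15 to 75 mm short of it.
- pot_white: bystander: sample pot with a white screw lid and brown body, 50 mm wide, 66 mm tall, loose; origin at the centre of its underside
- pot_other: bystander: sample pot with a white screw lid and reddish body, 50 mm wide, 66 mm tall, loose; origin at the centre of its underside
- stamp: bystander: date stamp standing upright, foot 25 x 42 mm, 76 mm tall, loose; origin at the centre of its underside
Not all that is in view belongs to the job. Of the things like the swab_box, leave any that is blue or red; of the rest the smaller one is meant.

How it is judged:
By the outcome, as a careful person would: the job done as asked, in the order asked, and still so for the second after the job is handed in, with the robot touching nothing.
It also fails if it takes over 61 s, if anything falls off the work surface, if the arm or the gripper's body presses on something with over 40 N, if the wrist force passes 120 N, or if a joint passes its speed limit or range.

ROBOT

A 6-joint arm with a two-finger parallel gripper is mounted at the origin on a cart in front of the work surface, level with it; the furniture and walls round the work are solid. World frame = base frame: x ahead of the robot, y to its left, z up, the work surface at z = 0. Lengths are in m, angles in rad, forces in N, time in s.
With the tool pointing down it reaches from about 0.375 to 0.925 m from the base axis. Payload 5.7 kg.
Tool frame: the origin (TCP) lies on the centre line of the jaws, within the pads' length; the fingertips stand 22 mm ahead of it and the grasp point (between the pads) lies 3 mm ahead of it; z points along the fingers, y is the direction in which the jaws open and shut (so a half turn about z gives the same grasp; the last joint's range is limited). The gripper opens to 85 mm and grips with 20 to 120 N. Pads are 22 mm wide; open, the fingers measure 114 mm over their backs; the gripper's body (76 mm by 85 mm) begins 54 mm behind the grasp point. The pads swing forward as they close: fully open they stand 13 mm farther back than shut.
Start: joints at [1.165, 0.359, 1.51, -0, 1.272, -0.115], TCP at [0.172, 0.575, 0.253] pointing down, gripper open.
Joint ranges: [-2.97, 2.97], [-1.01, 2.36], [0.21, 2.38], [-0.96, 4.11], [0.2, 2.71], [-2.98, 2.98]. Speed limits (rad/s): [2.39, 2.39, 3.14, 3.14, 3.14, 3.14].

INTERFACE

Orientations are given as a rotation vector (axis times angle).
In Python, from plant import ctrl, eyes, models gives the robot as it stands. The module is installed in compiled form; this text tells all that it offers.
- The arm moves only by the tool drive_tool, never from a script. Its argument "deltas" is a list of rows, each an object with "xyz": the shift along the tool's x, y, z in mm, a list of three; "spin": the turn about the tool's z in rad; "jaw": the closure, from -1 (fully open) to 1 (shut). In form: [{"xyz": [x, y, z], "spin": spin, "jaw": jaw}, ...]. A call has 1 to 5 rows; each row shifts and turns the commanded pose from where the row before left it, along the tool's axes as they then stand; what a row does not reach is not made up. A row lasts 1/10 s, in which the tool goes at most 50 mm and 8.59 degrees, less where a joint would pass 70% of its speed; a pose out of reach is approached as far as the arm can. A call is refused whole if a number of a shift passes 50 or a number of a turn 0.15, either way. A call with a gripper value outside its range is refused whole. The fingers move at their own pace and stop on an object; "force" is the grip in N (left out, the last holds). Time passes only in rows, so rows that do not move let the fingers close. It gives the time, the measured TCP pose, the force and the opening at its end, in the units of the state.
- ctrl.observe(): the state, without advancing time (a new reading comes with each control period).
- eyes.capture(name): name is "side" or "top" or "wrist"; returns a dict with "image" (384x512x3 uint8, red, green, blue), "fov_y" (degrees; the focal length in pixels is half the picture's height over the tangent of half this angle, whatever the lens; pixels are square), "cx", "cy" (the principal point, pixels), "distortion" ([k1, k2, p1, p2, k3] as OpenCV has them; the pictures are not rectified), "origin" and "rotation" of the camera in the world. Camera axes: x right, y down, z forward; pixel columns grow to the right and rows downward; lengths in m; the calibration is good to about 2 mm. A picture is of the moment at which its call begins. There is no depth.
- ctrl.sign_off(): hands the job in, once; it reports no verdict.
Trained networks look in the newest picture that a camera, given by its name, has taken for a name from the list of things; names that differ only in an ending like _2 or _b are one class to them, and where a whole thing is asked for, a point or a joint stands for the part that bears it (a point fixed in the world has none). Each returns a list of dicts, best first, with "p" (0 to 1); they miss things now and then, are a little off and sometimes report something else, mostly with a low value. They report only what shows in the picture. A call takes as long as a camera call. They do not tell look-alikes from the thing itself.
- models.spot_in(camera, thing): "point" ([x, y, z] in m, in the coordinates of the camera as it stood for that picture, good to about 4 mm: the middle of the surface that is visible of it).
- models.place_of(camera, thing): "point" ([x, y, z] in m, in the coordinates of the camera as it stood for that picture, good to about 4 mm: a listed point, or the origin of a listed thing).
The state is a dict: "time_s": time; "qpos": joint angles; "qvel": joint speeds; "joint_efforts": joint torques, N m; "eef_pos": TCP position; "ee_rot": TCP orientation; "ft_force": force on the tool from outside, world axes, zero at the start; "moment": the same for the moment, N m; "width": finger opening in m.
Only numpy, scipy, OpenCV 4.12 (cv2) and the standard library are available. Lean on these libraries where they do the work, as an engineer would, in place of code of your own. Each camera call takes 0.05 s, during which the arm holds its last target. There are 200 camera calls.

## Working session

There is one attempt and no reset: what is moved stays moved. The work goes in short steps, Python scripts to look and compute and a tool call to move; the robot and the scene stay as the last step left them, time stands still between calls to the robot, and variables do not carry over. Pictures are saved under pics/ and viewed, about 8 in all and at most 12, crops included, and the job is handed in when it is done.

Besides the shell and the picture viewer there is one more tool, called after ">>>" by a JSON object that holds its "method" and its "body", one argument or row to a line. drive_tool: Moves the arm, as the interface text tells. Its arguments: {"type":"object","properties":{"deltas":{"type":"array","items":{"type":"object","properties":{"xyz":{"type":"array","items":{"type":"number"}},"spin":{"type":"number"},"jaw":{"type":"number"}}}},"force":{"type":"number"}},"required":["deltas"]}

```bash
mkdir -p pics; cat > h.py <<'E'
import numpy as np, cv2
from plant import ctrl, eyes, models
def cap(n,save=None):
    c=eyes.capture(n)
    if save: cv2.imwrite('pics/'+save,c['image'][:,:,::-1])
    return c
def W(c,p): return np.array(c['rotation'])@np.array(p)+np.array(c['origin'])
def K(c):
    f=192/np.tan(np.radians(c['fov_y']/2)); return np.array([[f,0,c['cx']],[0,f,c['cy']],[0,0,1.]])
def proj(c,P):
    R=np.array(c['rotation']); P=(np.atleast_2d(P)-np.array(c['origin']))@R
    return cv2.projectPoints(P,np.zeros(3),np.zeros(3),K(c),np.array(c['distortion'],float))[0][:,0]
def ray(c,uv):
    p=cv2.undistortPoints(np.array([[uv]],float),K(c),np.array(c['distortion'],float))[0,0]
    return np.array(c['rotation'])@np.array([p[0],p[1],1])
def onz(c,uv,z):
    d=ray(c,uv);o=np.array(c['origin']); return o+d*(z-o[2])/d[2]
def nets(n,c,things,fn=('place_of',)):
    for t in things:
        for f in fn:
            for r in getattr(models,f)(n,t)[:4]:
                w=W(c,r['point']); print(n,t,f,round(r['p'],2),w.round(3),proj(c,w)[0].round())
def state():
    s=ctrl.observe(); print({k:np.round(s[k],3) for k in('time_s','qpos','eef_pos','ee_rot','ft_force','width')})
E
python3 - <<'E'
from h import *
for n in('side','top'):
    c=cap(n,n+'0.png'); print(n,np.round(c['origin'],3),c['fov_y'])
    nets(n,c,['swab_box','box_far_left','box_far_right','box_middle','stop_rail','pot_white','pot_other','stamp'])
state()
E
```

```text
side [ 0.286 -0.735  0.766] 47.40529823489109Traceback (most recent call last):
  File "<stdin>", line 4, in <module>
  File "h.py", line 22, in nets
    w=W(c,r['point']); print(n,t,f,round(r['p'],2),w.round(3),proj(c,w)[0].round())
                                                              ~~~~^^^^^
  File "h.py", line 12, in proj
    return cv2.projectPoints(P,np.zeros(3),np.zeros(3),K(c),np.array(c['distortion'],float))[0][:,0]
           ~~~~~~~~~~~~~~~~~^^^^^^^^^^^^^^^^^^^^^^^^^^^^^^^^^^^^^^^^^^^^^^^^^^^^^^^^^^^^^^^^
cv2.error: OpenCV(4.12.0) /io/opencv/modules/calib3d/src/calibration_base.cpp:1490: error: (-215:Assertion failed) npoints >= 0 && (depth == CV_32F || depth == CV_64F) in function 'projectPoints'
```

```bash
cd pics; python3 -c "
import cv2
for n in('side','top'):
    i=cv2.imread(n+'0.png'); cv2.imwrite(n+'0b.png',cv2.resize(i,(800,600),interpolation=cv2.INTER_CUBIC))"
```

```text
[ WARN:0@0.068] global loadsave.cpp:275 findDecoder imread_('top0.png'): can't open/read file: check file path/integrity
Traceback (most recent call last):
cv2.error: OpenCV(4.12.0) /io/opencv/modules/imgproc/src/resize.cpp:4208: error: (-215:Assertion failed) !ssize.empty() in function 'resize'
```

View pics/side0b.png

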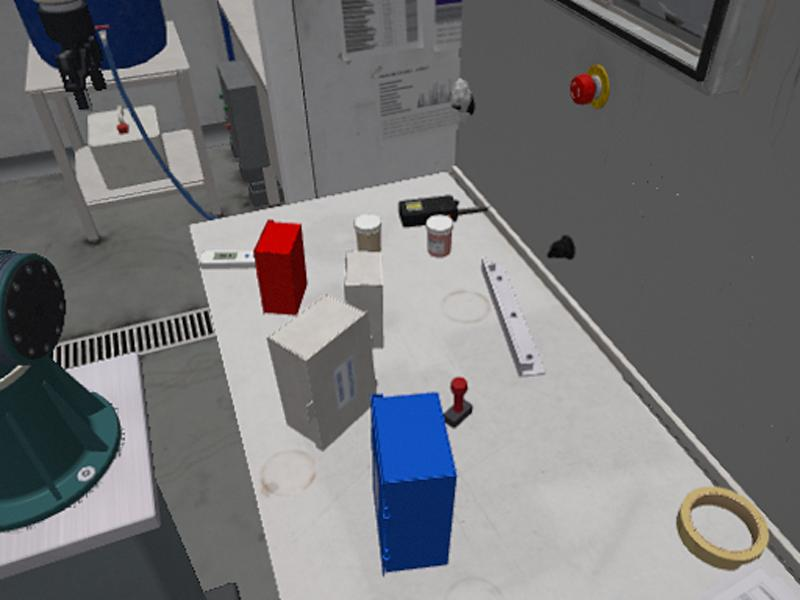

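The side view shows a red box (280,265), a large grey box (320,370), a blue box (415,480) and the smaller grey box (364,297), which is the target. The rail is at (512,315), the stamp at (458,400), and the pots at (368,232) and (439,235).

```bash
sed -i 's/return cv2.projectPoints(P,/return cv2.projectPoints(np.ascontiguousarray(P),/' h.py
python3 - <<'E'
from h import *
for n in('side','top'):
    c=cap(n,n+'0.png'); print(n,np.round(c['origin'],3),c['fov_y'])
    nets(n,c,['swab_box','box_far_left','box_far_right','box_middle','stop_rail','pot_white','pot_other','stamp'])
    i=c['image'][:,:,::-1]; cv2.imwrite('pics/'+n+'0b.png',cv2.resize(i,(800,600),interpolation=cv2.INTER_CUBIC))
state()
E
```

```text
side [ 0.286 -0.735  0.766] 47.40529823489109Traceback (most recent call last):
  File "<stdin>", line 4, in <module>
  File "h.py", line 22, in nets
    w=W(c,r['point']); print(n,t,f,round(r['p'],2),w.round(3),proj(c,w)[0].round())
                                                              ~~~~^^^^^
  File "h.py", line 12, in proj
    return cv2.projectPoints(np.ascontiguousarray(P),np.zeros(3),np.zeros(3),K(c),np.array(c['distortion'],float))[0][:,0]
           ~~~~~~~~~~~~~~~~~^^^^^^^^^^^^^^^^^^^^^^^^^^^^^^^^^^^^^^^^^^^^^^^^^^^^^^^^^^^^^^^^^^^^^^^^^^^^^^^^^^^^^^
cv2.error: OpenCV(4.12.0) /io/opencv/modules/calib3d/src/calibration_base.cpp:1490: error: (-215:Assertion failed) npoints >= 0 && (depth == CV_32F || depth == CV_64F) in function 'projectPoints'
```

```bash
sed -i 's/np.ascontiguousarray(P),/np.ascontiguousarray(P,float).reshape(-1,1,3),/' h.py
python3 - <<'E'
from h import *
for n in('side','top'):
    c=cap(n,n+'0.png'); print(n,np.round(c['origin'],3),c['fov_y'])
    i=c['image'][:,:,::-1]; cv2.imwrite('pics/'+n+'0b.png',cv2.resize(i,(800,600),interpolation=cv2.INTER_CUBIC))
    nets(n,c,['swab_box','box_far_left','box_far_right','box_middle','stop_rail','pot_white','pot_other','stamp'])
state()
E
```

```text
side [ 0.286 -0.735  0.766] 47.40529823489109Traceback (most recent call last):
  File "<stdin>", line 5, in <module>
  File "h.py", line 22, in nets
    w=W(c,r['point']); print(n,t,f,round(r['p'],2),w.round(3),proj(c,w)[0].round())
                                                              ~~~~^^^^^
  File "h.py", line 12, in proj
    return cv2.projectPoints(np.ascontiguousarray(P,float).reshape(-1,1,3),np.zeros(3),np.zeros(3),K(c),np.array(c['distortion'],float))[0][:,0]
                             ~~~~~~~~~~~~~~~~~~~~~~~~~~~~~~~~~~~~~^^^^^^^^
ValueError: cannot reshape array of size 1 into shape (1,3)
```

```bash
python3 - <<'E'
s=open('h.py').read()
s=s.replace("    if save:","    r=np.array(c['rotation'],float); c=dict(c); c['rotation']=cv2.Rodrigues(r)[0] if r.size==3 else r\n    if save:",1)
open('h.py','w').write(s)
E
python3 - <<'E'
from h import *
for n in('side','top'):
    c=cap(n,n+'0.png'); print(n,np.round(c['origin'],3),c['fov_y'],c['rotation'].round(3).tolist())
    i=c['image'][:,:,::-1]; cv2.imwrite('pics/'+n+'0b.png',cv2.resize(i,(800,600),interpolation=cv2.INTER_CUBIC))
    nets(n,c,['swab_box','box_far_left','box_far_right','box_middle','stop_rail','pot_white','pot_other','stamp'])
state()
E
```

```text
side [ 0.286 -0.735  0.766] 47.40529823489109 [[0.932, -0.243, 0.268], [-0.361, -0.604, 0.711], [-0.011, -0.76, -0.65]]
side swab_box place_of 0.83 [ 0.372 -0.049  0.083] [192. 232.]
side swab_box place_of 0.74 [0.533 0.062 0.066] [245. 190.]
side swab_box place_of 0.74 [ 0.483 -0.295  0.089] [282. 303.]
side swab_box place_of 0.7 [0.427 0.184 0.061] [191. 174.]
side box_far_left place_of 0.86 [0.532 0.106 0.131] [238. 160.]
side box_far_left place_of 0.77 [ 0.337 -0.092  0.171] [174. 220.]
side box_far_left place_of 0.66 [0.433 0.23  0.135] [186. 140.]
side box_far_left place_of 0.64 [ 0.473 -0.241  0.177] [267. 252.]
side box_far_right place_of 0.89 [0.394 0.155 0.132] [178. 161.]
side box_far_right place_of 0.84 [ 0.436 -0.034  0.172] [215. 190.]
side box_far_right place_of 0.81 [ 0.451 -0.352  0.176] [279. 305.]
side box_far_right place_of 0.64 [0.505 0.023 0.127] [238. 183.]
side box_middle place_of 0.97 [ 0.4   -0.077  0.086] [207. 237.]
side box_middle place_of 0.83 [0.4   0.19  0.067] [181. 173.]
side box_middle place_of 0.57 [0.498 0.068 0.062] [231. 193.]
side stop_rail pla
[... 1210 characters left out ...]
-0.292  0.089] [369. 243.]
top box_middle place_of 0.8 [ 0.399 -0.082  0.088] [285. 268.]
top box_middle place_of 0.7 [0.502 0.064 0.066] [222. 231.]
top stop_rail place_of 0.59 [0.714 0.01  0.002] [239. 156.]
top pot_other place_of 0.65 [ 0.696  0.228 -0.002] [161. 169.]
top pot_other place_of 0.41 [ 0.569 -0.156  0.004] [305. 203.]
top stamp place_of 0.74 [ 0.568 -0.155  0.001] [305. 204.]
top stamp place_of 0.53 [0.504 0.063 0.067] [223. 230.]
{'time_s': np.float64(1.2), 'qpos': array([ 1.165,  0.359,  1.51 ,  0.   ,  1.272, -0.115]), 'eef_pos': array([0.172, 0.575, 0.253]), 'ee_rot': array([-0.455, -3.108,  0.   ]), 'ft_force': array([ 0.256, -0.338,  0.13 ]), 'width': np.float64(0.085)}
```

View pics/top0b.png

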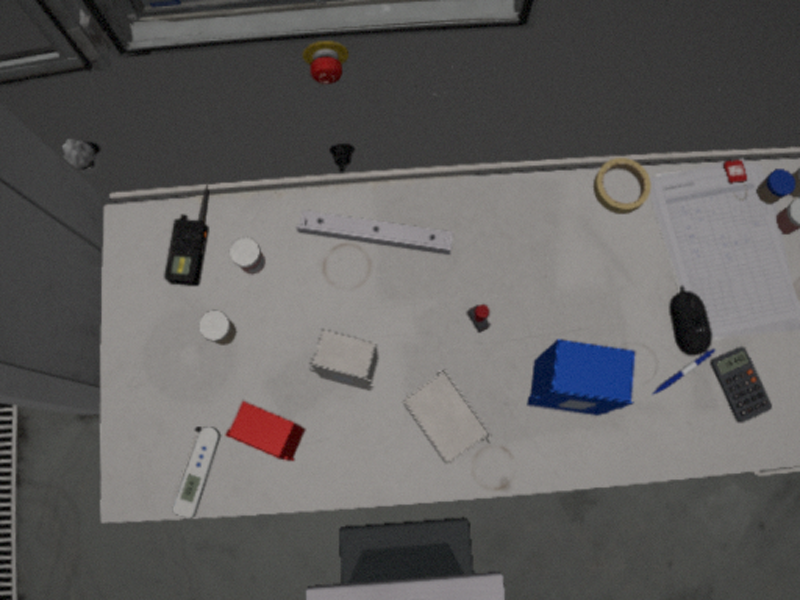

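The top view shows the target box top at (345,350), red box (265,430), big grey box (447,415), rail (375,233), stamp (480,318) and pots at (245,253) and (215,325), all scaled px. I'll crop it with an overlay to check heading and rail angle.

```bash
cat >> h.py <<'E'
def crop(c,x0,y0,x1,y1,s,name,polys=()):
    i=c['image'][:,:,::-1].copy(); i=cv2.resize(i[y0:y1,x0:x1],None,fx=s,fy=s,interpolation=cv2.INTER_CUBIC)
    for P,col in polys:
        q=((proj(c,P)-[x0,y0]+.5)*s-.5).round().astype(int); cv2.polylines(i,[q],False,col,1)
    cv2.imwrite('pics/'+name,i)
E
python3 - <<'E'
from h import *
c=cap('top')
ang=np.radians(-18.5); d=np.array([np.cos(ang),np.sin(ang),0]); l=np.array([-d[1],d[0],0]); m=np.array([.501,.065,0]) # l = own -x
box=[m+l*a-d*b+[0,0,.130] for a,b in((.0425,-.029),(.0425,.029),(-.0425,.029),(-.0425,-.029),(.0425,-.029))]
r=np.radians(-13); n=np.array([np.cos(r),np.sin(r),0]); t=np.array([-n[1],n[0],0]); o=np.array([.7145,.011,0])
rail=[o+t*.135,o-t*.135,o-t*.135+[0,0,.03],o+t*.135+[0,0,.03],o+t*.135]
crop(c,182,128,302,254,5-.3,'c1.png',[(np.array(box),(0,0,255)),(np.array(rail),(0,200,0))])
s=800/512
for u in((443,370),(404,405),(447,460),(489,437)): print('grey',onz(c,(u[0]/s,u[1]/s),.174).round(3))
for u in((245,402),(303,428),(293,457)): print('red',onz(c,(u[0]/s,u[1]/s),.13).round(3))
print('stamp',onz(c,(482/s,312/s),.076).round(3),'pots',onz(c,(245/s,253/s),.066).round(3),onz(c,(215/s,325/s),.066).round(3))
E
```

```text
grey [ 0.464 -0.079  0.174]
grey [ 0.419 -0.02   0.174]
grey [ 0.338 -0.074  0.174]
grey [ 0.365 -0.135  0.174]
red [0.443 0.216 0.13 ]
red [0.399 0.131 0.13 ]
red [0.358 0.148 0.13 ]
stamp [ 0.564 -0.156  0.076] pots [0.695 0.223 0.066] [0.577 0.276 0.066]
```

View pics/c1.png

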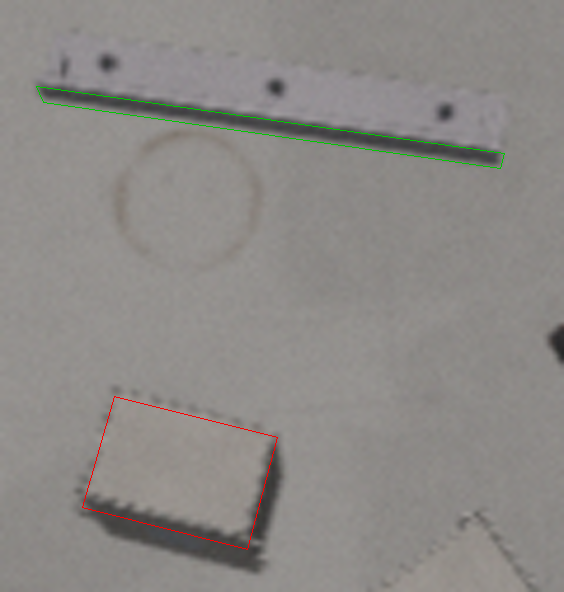

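Box heading is nearer -21° and the rail normal is -13°, which fits the image. The middle of the box is at about (0.501, 0.065). Moving in above the other boxes, with the jaw half closed and the hand square to the lid.

>>> {"method": "drive_tool", "body": {
  "deltas": [
    {"xyz": [-33,-32.5,0],"spin": 0,"jaw": 0},
    {"xyz": [-33,-32.5,0],"spin": 0,"jaw": 0},
    {"xyz": [-33,-32.5,0],"spin": 0,"jaw": 0},
    {"xyz": [-33,-32.5,0],"spin": 0,"jaw": 0},
    {"xyz": [-33,-32.5,0],"spin": 0,"jaw": 0}
  ],
  "force": 40
}}

```text
time_s: 1.75
eef_pos: [0.2841, 0.3703, 0.2534]
ee_rot: [0.454, 3.108, 0.0]
ft_force: [1.2, 0.2, 0.2]
width: 0.0429
```

>>> {"method": "drive_tool", "body": {
  "deltas": [
    {"xyz": [-33,-32.5,0],"spin": 0,"jaw": 0},
    {"xyz": [-33,-32.5,0],"spin": 0,"jaw": 0},
    {"xyz": [-33,-32.5,0],"spin": 0,"jaw": 0},
    {"xyz": [-33,-32.5,0],"spin": 0,"jaw": 0},
    {"xyz": [-33,-32.5,0],"spin": 0.07,"jaw": 0}
  ]
}}

```text
time_s: 2.25
eef_pos: [0.3957, 0.1671, 0.2536]
ee_rot: [0.565, 3.09, 0.001]
ft_force: [0.4, 1.0, -0.8]
width: 0.0425
```

```bash
cat >> h.py <<'E'
def togo(x,y,z):
    s=ctrl.observe(); R=cv2.Rodrigues(np.array(s['ee_rot'],float))[0]
    h=-R[:,0]; print('heading',np.degrees(np.arctan2(h[1],h[0])).round(2),'tool mm',(1000*R.T@(np.array([x,y,z])-s['eef_pos'])).round(1))
E
python3 - <<'E'
from h import *
state(); togo(.440,.088,.134)
E
```

```text
{'time_s': np.float64(2.25), 'qpos': array([ 0.239,  0.108,  1.855, -0.   ,  1.177, -0.971]), 'eef_pos': array([0.396, 0.167, 0.254]), 'ee_rot': array([5.65e-01, 3.09e+00, 1.00e-03]), 'ft_force': array([ 0.431,  1.007, -0.795]), 'width': np.float64(0.042)}
heading -20.72 tool mm [-69.3 -58.4 119.7]
```

>>> {"method": "drive_tool", "body": {
  "deltas": [
    {"xyz": [-35,-29,0],"spin": 0,"jaw": 0},
    {"xyz": [-34,-29,0],"spin": 0,"jaw": 0},
    {"xyz": [0,0,40],"spin": 0,"jaw": 0},
    {"xyz": [0,0,40],"spin": 0,"jaw": 0},
    {"xyz": [0,0,40],"spin": 0,"jaw": 0}
  ]
}}

```text
time_s: 2.75
eef_pos: [0.4399, 0.0895, 0.1326]
ee_rot: [0.566, 3.088, 0.001]
ft_force: [1.1, -0.4, 0.3]
width: 0.0427
```

```bash
python3 - <<'E'
from h import *
state(); togo(.440,.088,.134)
a=cap('side'); b=cap('wrist')
S=lambda c:cv2.resize(c['image'][:,:,::-1],(600,450),interpolation=cv2.INTER_CUBIC)
i=cv2.resize(a['image'][80:320,100:400,::-1],(750,600),interpolation=cv2.INTER_CUBIC); cv2.imwrite('pics/s1.png',i)
E
```

```text
{'time_s': np.float64(2.75), 'qpos': array([ 0.047,  0.307,  1.967, -0.   ,  0.866, -1.162]), 'eef_pos': array([0.44 , 0.09 , 0.133]), 'ee_rot': array([5.660e-01, 3.088e+00, 1.000e-03]), 'ft_force': array([ 1.085, -0.437,  0.286]), 'width': np.float64(0.043)}
heading -20.76 tool mm [-0.7 -1.4 -1.4]
```

View pics/s1.png

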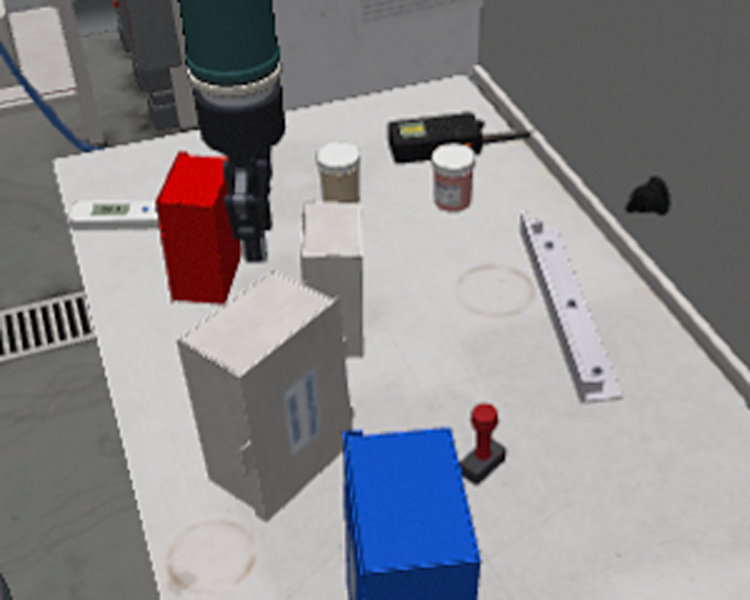

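The fingertips (255,230) sit behind the lid of the target, below its top, clear of the other boxes. Now pushing gently.

>>> {"method": "drive_tool", "body": {
  "deltas": [
    {"xyz": [-10,-1,0],"spin": 0,"jaw": 0},
    {"xyz": [-10,0,0],"spin": 0,"jaw": 0},
    {"xyz": [-8,0,0],"spin": 0,"jaw": 0},
    {"xyz": [-8,0,0],"spin": 0,"jaw": 0},
    {"xyz": [-8,0,0],"spin": 0,"jaw": 0}
  ]
}}

```text
time_s: 3.35
eef_pos: [0.4811, 0.0735, 0.1343]
ee_rot: [0.563, 3.089, 0.0]
ft_force: [0.4, 0.5, 1.5]
width: 0.0426
```

>>> {"method": "drive_tool", "body": {
  "deltas": [
    {"xyz": [-8,0,0],"spin": 0,"jaw": 0},
    {"xyz": [-8,0,0],"spin": 0,"jaw": 0},
    {"xyz": [-8,0,0],"spin": 0,"jaw": 0}
  ]
}}

```text
time_s: 3.65
eef_pos: [0.5031, 0.0649, 0.1333]
ee_rot: [0.564, 3.09, -0.0]
ft_force: [0.4, 0.2, 1.2]
width: 0.0423
```

```bash
python3 - <<'E'
from h import *
state()
c=cap('side'); nets('side',c,['box_far_left','box_far_right'])
E
```

```text
{'time_s': np.float64(3.65), 'qpos': array([-0.008,  0.376,  1.842, -0.   ,  0.923, -1.218]), 'eef_pos': array([0.503, 0.065, 0.133]), 'ee_rot': array([ 0.564,  3.09 , -0.   ]), 'ft_force': array([0.358, 0.198, 1.19 ]), 'width': np.float64(0.042)}
side box_far_left place_of 0.73 [ 0.475 -0.241  0.177] [267. 252.]
side box_far_left place_of 0.62 [0.433 0.231 0.133] [186. 141.]
side box_far_left place_of 0.57 [ 0.335 -0.09   0.169] [173. 221.]
side box_far_left place_of 0.48 [ 0.581  0.277 -0.   ] [237. 160.]
side box_far_right place_of 0.82 [0.547 0.01  0.125] [257. 183.]
side box_far_right place_of 0.73 [0.395 0.151 0.132] [179. 161.]
side box_far_right place_of 0.72 [ 0.438 -0.035  0.173] [215. 190.]
side box_far_right place_of 0.57 [ 0.451 -0.35   0.175] [279. 304.]
```

>>> {"method": "drive_tool", "body": {
  "deltas": [
    {"xyz": [-8,0,0],"spin": 0,"jaw": 0},
    {"xyz": [-8,0,0],"spin": 0,"jaw": 0},
    {"xyz": [-8,0,0],"spin": 0,"jaw": 0},
    {"xyz": [0,0,0],"spin": 0,"jaw": 0}
  ]
}}

```text
time_s: 4.2
eef_pos: [0.5266, 0.0563, 0.1335]
ee_rot: [0.564, 3.089, 0.0]
ft_force: [0.6, -0.3, -0.3]
width: 0.0431
```

```bash
python3 - <<'E'
from h import *
state()
for n in('side','top'):
    c=cap(n); nets(n,c,['box_far_left','box_far_right','box_middle'])
    if n=='side': crop(c,170,130,330,250,5,'s2.png')
E
```

```text
{'time_s': np.float64(4.2), 'qpos': array([-0.024,  0.401,  1.795, -0.   ,  0.943, -1.233]), 'eef_pos': array([0.527, 0.056, 0.134]), 'ee_rot': array([0.564, 3.089, 0.   ]), 'ft_force': array([ 0.597, -0.288, -0.344]), 'width': np.float64(0.043)}
side box_far_left place_of 0.96 [0.435 0.234 0.13 ] [187. 141.]
side box_far_left place_of 0.88 [0.663 0.06  0.015] [293. 194.]
side box_far_left place_of 0.77 [ 0.474 -0.238  0.18 ] [267. 250.]
side box_far_right place_of 0.85 [0.397 0.156 0.131] [179. 161.]
side box_far_right place_of 0.73 [ 0.638 -0.021  0.013] [296. 216.]
side box_far_right place_of 0.68 [ 0.436 -0.031  0.172] [214. 189.]
side box_far_right place_of 0.57 [ 0.449 -0.352  0.177] [278. 305.]
side box_middle place_of 0.94 [0.588 0.041 0.024] [269. 203.]
side box_middle place_of 0.94 [0.404 0.193 0.065] [182. 173.]
side box_middle place_of 0.8 [ 0.401 -0.077  0.085] [208. 237.]
top box_far_left place_of 0.85 [ 0.343 -0.093  0.171] [295. 291.]
top box_far_left place_of 0.77 [ 0.478 -0.239  0.181] [354. 225.]
top box_far_right place_of 0.58 [ 0.435 -0.038  0.171] [266. 251.]
top box_far_right place_of 0.53 [ 0.638 -0.023  0.017] [254. 181.]
top box_middle place_of 0.76 [ 0.441 -0.291  0.087] [369. 244.]
top box_middle place_of 0.71 [0.59  0.035 0.03 ] [233. 199.]
top box_middle place_of 0.59 [ 0.399 -0.081  0.088] [285. 268.]
top box_middle place_of 0.47 [ 0.638 -0.023  0.019] [254. 181.]
```

View pics/s2.png

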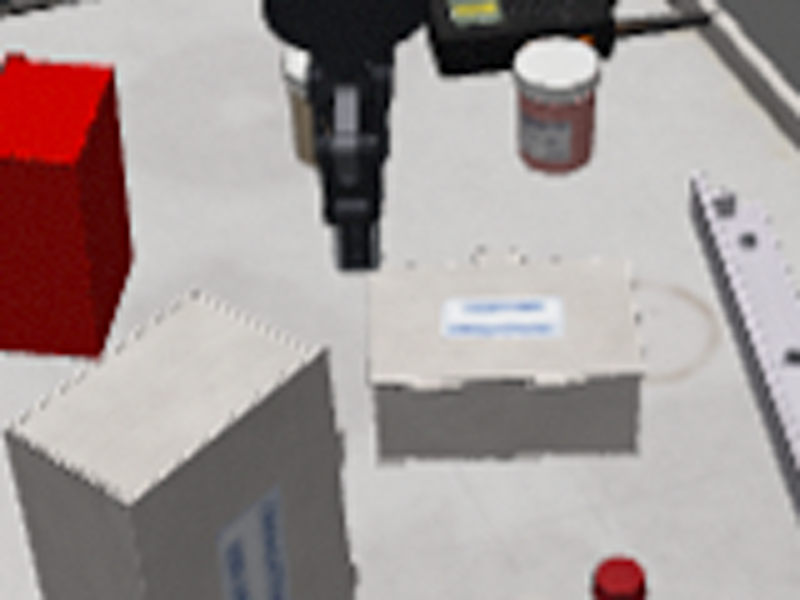

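The box now lies on its base, lid up (label at (505,318)), with the pots and stamp undisturbed. Its middle is at about (0.589, 0.038) and its heading about -18°; the rail normal is -13° and the gap about 64 mm. I'll back off, turn square to the rail, open a little and come down behind the near end.

>>> {"method": "drive_tool", "body": {
  "deltas": [
    {"xyz": [40,0,0],"spin": 0,"jaw": -0.3},
    {"xyz": [0,0,0],"spin": -0.135,"jaw": -0.3},
    {"xyz": [0,0,44],"spin": 0,"jaw": -0.3},
    {"xyz": [0,0,42],"spin": 0,"jaw": -0.3},
    {"xyz": [0,0,0],"spin": 0,"jaw": -0.3}
  ]
}}

```text
time_s: 5.1
eef_pos: [0.4834, 0.0709, 0.0436]
ee_rot: [-0.353, -3.113, 0.002]
ft_force: [-0.3, 0.1, 0.1]
width: 0.0551
```

```bash
python3 - <<'E'
from h import *
state(); togo(.488,.068,.047)
c=cap('side'); nets('side',c,['box_far_left','box_far_right','box_middle'])
for u in ((.5,.068,.025),): print(proj(c,u))
E
```

```text
{'time_s': np.float64(5.1), 'qpos': array([ 0.004,  0.509,  1.943, -0.   ,  0.699, -1.341]), 'eef_pos': array([0.483, 0.071, 0.044]), 'ee_rot': array([-3.530e-01, -3.113e+00,  2.000e-03]), 'ft_force': array([-0.265,  0.071,  0.066]), 'width': np.float64(0.055)}
heading -12.94 tool mm [-5.1 -1.8 -3.5]
side box_far_left place_of 0.92 [0.434 0.232 0.133] [186. 141.]
side box_far_left place_of 0.79 [0.665 0.061 0.016] [293. 193.]
side box_far_left place_of 0.59 [ 0.471 -0.243  0.177] [266. 253.]
side box_far_left place_of 0.56 [ 0.336 -0.089  0.172] [173. 219.]
side box_far_right place_of 0.96 [ 0.449 -0.349  0.178] [277. 303.]
side box_far_right place_of 0.78 [0.395 0.153 0.132] [178. 161.]
side box_far_right place_of 0.72 [ 0.641 -0.024  0.014] [298. 217.]
side box_far_right place_of 0.59 [ 0.435 -0.035  0.172] [214. 191.]
side box_middle place_of 0.77 [ 0.4   -0.078  0.086] [207. 237.]
side box_middle place_of 0.74 [0.405 0.193 0.065] [182. 173.]
side box_middle place_of 0.7 [0.579 0.277 0.   ] [237. 160.]
side box_middle place_of 0.64 [0.584 0.041 0.025] [267. 203.]
[[232.51309897 204.37748252]]
```

>>> {"method": "drive_tool", "body": {
  "deltas": [
    {"xyz": [-12,-2,0],"spin": 0,"jaw": -0.3},
    {"xyz": [-10,0,0],"spin": 0,"jaw": -0.3},
    {"xyz": [-8,0,0],"spin": 0,"jaw": -0.3},
    {"xyz": [-8,0,0],"spin": 0,"jaw": -0.3},
    {"xyz": [-8,0,0],"spin": 0,"jaw": -0.3}
  ]
}}

```text
time_s: 5.8
eef_pos: [0.5305, 0.0584, 0.0473]
ee_rot: [-0.354, -3.118, 0.001]
ft_force: [-5.5, -0.5, 4.0]
width: 0.0559
```

>>> {"method": "drive_tool", "body": {
  "deltas": [
    {"xyz": [-8,0,0],"spin": 0,"jaw": -0.3},
    {"xyz": [-8,0,0],"spin": 0,"jaw": -0.3},
    {"xyz": [-8,0,0],"spin": 0,"jaw": -0.3},
    {"xyz": [-8,0,0],"spin": 0,"jaw": -0.3},
    {"xyz": [0,0,0],"spin": 0,"jaw": -0.3}
  ]
}}

```text
time_s: 6.3
eef_pos: [0.5653, 0.0511, 0.0475]
ee_rot: [0.354, 3.119, 0.0]
ft_force: [0.4, 0.1, 0.2]
width: 0.0553
```

```bash
python3 - <<'E'
from h import *
state()
n=np.array([np.cos(np.radians(-13)),np.sin(np.radians(-13))]); o=np.array([.7145,.011])
for k in('side','top'):
    c=cap(k)
    for t in('box_far_left','box_far_right','box_middle'):
        for r in getattr(models,'place_of')(k,t):
            w=W(c,r['point'])
            if .56<w[0]<.75 and -.1<w[1]<.13: print(k,t,round(r['p'],2),w.round(3),'gap mm',(1000*(w[:2]-o)@n).round(1))
    if k=='top': crop(c,182,128,302,218,6.6,'c2.png')
E
```

```text
{'time_s': np.float64(6.3), 'qpos': array([-0.031,  0.57 ,  1.772, -0.   ,  0.796, -1.376]), 'eef_pos': array([0.565, 0.051, 0.047]), 'ee_rot': array([0.354, 3.119, 0.   ]), 'ft_force': array([0.408, 0.064, 0.202]), 'width': np.float64(0.055)}
side box_far_left 0.8 [0.709 0.063 0.016] gap mm -16.8
side box_far_right 0.59 [ 0.695 -0.02   0.012] gap mm -12.2
side box_middle 0.92 [0.636 0.035 0.023] gap mm -82.1
top box_far_right 0.43 [ 0.694 -0.023  0.016] gap mm -12.0
```

View pics/c2.png

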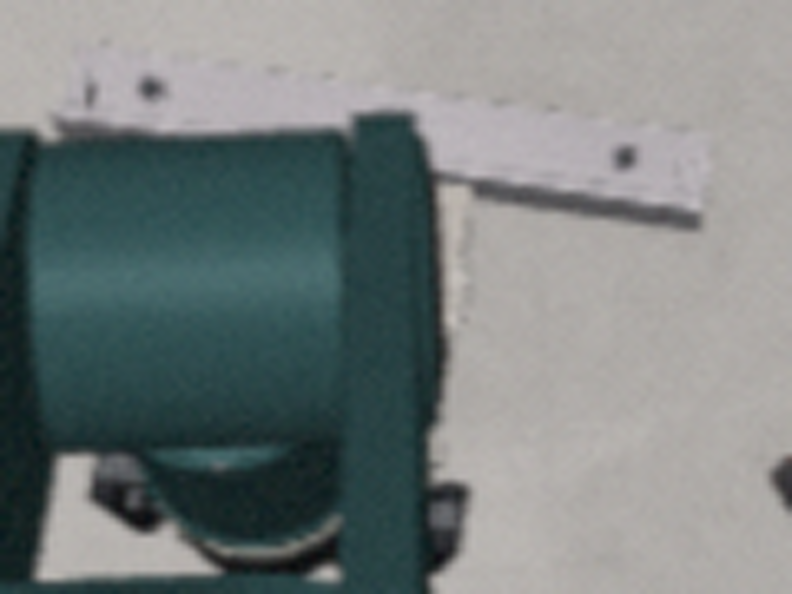

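The arm hides the box from above, though its right edge shows close to the rail at (460,190). About 12 mm is left. Creeping forward while watching the force.

>>> {"method": "drive_tool", "body": {
  "deltas": [
    {"xyz": [-3,0,0],"spin": 0,"jaw": -0.3},
    {"xyz": [-3,0,0],"spin": 0,"jaw": -0.3},
    {"xyz": [-2,0,0],"spin": 0,"jaw": -0.3},
    {"xyz": [-2,0,0],"spin": 0,"jaw": -0.3}
  ]
}}

```text
time_s: 7.1
eef_pos: [0.5704, 0.0496, 0.0471]
ee_rot: [-0.353, -3.117, 0.0]
ft_force: [-6.5, 2.0, 6.1]
width: 0.0551
```

>>> {"method": "drive_tool", "body": {
  "deltas": [
    {"xyz": [-1,0,0],"spin": 0,"jaw": -0.3},
    {"xyz": [-1,0,0],"spin": 0,"jaw": -0.3}
  ]
}}

```text
time_s: 7.3
eef_pos: [0.5725, 0.0491, 0.0471]
ee_rot: [-0.354, -3.117, 0.0]
ft_force: [-5.6, 1.4, 6.0]
width: 0.055
```

>>> {"method": "drive_tool", "body": {
  "deltas": [
    {"xyz": [-1,0,0],"spin": 0,"jaw": -0.3},
    {"xyz": [-1,0,0],"spin": 0,"jaw": -0.3}
  ]
}}

```text
time_s: 7.5
eef_pos: [0.5743, 0.0487, 0.0471]
ee_rot: [-0.353, -3.117, 0.0]
ft_force: [-6.4, 2.1, 6.1]
width: 0.0554
```

>>> {"method": "drive_tool", "body": {
  "deltas": [
    {"xyz": [-1,0,0],"spin": 0,"jaw": -0.3},
    {"xyz": [-1,0,0],"spin": 0,"jaw": -0.3},
    {"xyz": [-1,0,0],"spin": 0,"jaw": -0.3}
  ]
}}

```text
time_s: 7.8
eef_pos: [0.5772, 0.048, 0.0471]
ee_rot: [-0.353, -3.117, 0.0]
ft_force: [-5.6, 1.7, 5.5]
width: 0.0557
```

>>> {"method": "drive_tool", "body": {
  "deltas": [
    {"xyz": [-1,0,0],"spin": 0,"jaw": -0.3},
    {"xyz": [-1,0,0],"spin": 0,"jaw": -0.3}
  ]
}}

```text
time_s: 8.0
eef_pos: [0.5792, 0.0475, 0.0471]
ee_rot: [-0.353, -3.117, 0.0]
ft_force: [-6.2, 1.3, 4.2]
width: 0.0555
```

```bash
cat > g.py <<'E'
from h import *
n=np.array([np.cos(np.radians(-13)),np.sin(np.radians(-13))]); o=np.array([.7145,.011])
def gaps(ks=('side','top')):
  state()
  for k in ks:
    c=cap(k)
    for t in('box_far_left','box_far_right','box_middle','stop_rail'):
        for r in models.place_of(k,t):
            w=W(c,r['point'])
            if .56<w[0]<.78 and -.1<w[1]<.13: print(k,t,round(r['p'],2),w.round(3),'gap mm',(1000*(w[:2]-o)@n).round(1))
    yield k,c
E
python3 - <<'E'
from g import *
for k,c in gaps():
    if k=='side': crop(c,220,150,370,260,5,'s3.png')
E
```

```text
{'time_s': np.float64(8.0), 'qpos': array([-0.037,  0.586,  1.735,  0.   ,  0.825, -1.382]), 'eef_pos': array([0.579, 0.048, 0.047]), 'ee_rot': array([-0.353, -3.117,  0.   ]), 'ft_force': array([-6.204,  1.318,  4.195]), 'width': np.float64(0.056)}
side box_far_left 0.56 [0.721 0.061 0.016] gap mm -4.7
side box_far_right 0.68 [ 0.706 -0.026  0.012] gap mm 0.3
side box_middle 0.83 [0.651 0.032 0.026] gap mm -66.7
side stop_rail 0.95 [0.716 0.014 0.002] gap mm 0.3
top box_far_right 0.67 [ 0.706 -0.027  0.02 ] gap mm 0.7
top stop_rail 0.81 [0.713 0.011 0.001] gap mm -1.7
```

View pics/s3.png

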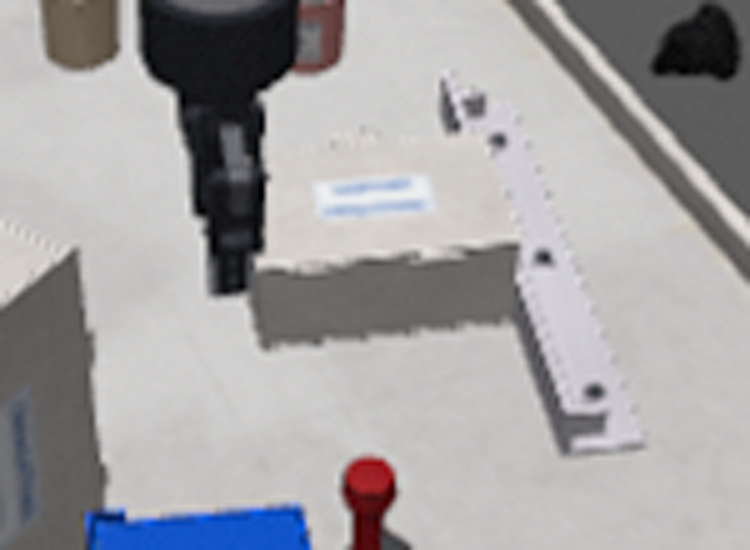

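>>> {"method": "drive_tool", "body": {
  "deltas": [
    {"xyz": [-1,0,0],"spin": 0,"jaw": -0.3},
    {"xyz": [-1,0,0],"spin": 0,"jaw": -0.3}
  ]
}}

```text
time_s: 8.7
eef_pos: [0.5794, 0.0475, 0.0469]
ee_rot: [-0.353, -3.114, -0.0]
ft_force: [-11.9, 3.2, 11.4]
width: 0.0557
```

>>> {"method": "drive_tool", "body": {
  "deltas": [
    {"xyz": [-1,0,0],"spin": 0,"jaw": -0.3}
  ]
}}

```text
time_s: 8.8
eef_pos: [0.5794, 0.0474, 0.0469]
ee_rot: [-0.353, -3.112, -0.0]
ft_force: [-13.6, 4.5, 11.3]
width: 0.0558
```

>>> {"method": "drive_tool", "body": {
  "deltas": [
    {"xyz": [-1,0,0],"spin": 0,"jaw": -0.3}
  ]
}}

```text
time_s: 8.9
eef_pos: [0.5795, 0.0474, 0.0468]
ee_rot: [-0.353, -3.11, -0.0]
ft_force: [-16.0, 4.6, 13.7]
width: 0.0556
```

```bash
python3 - <<'E'
from g import *
list(gaps())
E
```

```text
{'time_s': np.float64(8.9), 'qpos': array([-3.800e-02,  5.890e-01,  1.729e+00,  1.000e-03,  8.350e-01,
       -1.384e+00]), 'eef_pos': array([0.579, 0.047, 0.047]), 'ee_rot': array([-0.353, -3.11 , -0.   ]), 'ft_force': array([-15.996,   4.551,  13.749]), 'width': np.float64(0.056)}
side box_far_left 0.67 [0.723 0.06  0.017] gap mm -2.7
side box_far_right 0.93 [ 0.709 -0.023  0.014] gap mm 1.7
side box_middle 0.78 [0.653 0.03  0.026] gap mm -63.9
side stop_rail 0.9 [ 0.714  0.012 -0.   ] gap mm -0.6
top box_far_right 0.48 [ 0.709 -0.027  0.019] gap mm 3.1
top stop_rail 0.69 [0.716 0.013 0.   ] gap mm 0.6
```

Contact is firm and the motion has stalled. I'll back off, raise the hand and move aside for a clear look.

>>> {"method": "drive_tool", "body": {
  "deltas": [
    {"xyz": [25,0,0],"spin": 0,"jaw": -0.3},
    {"xyz": [35,0,0],"spin": 0,"jaw": -0.3},
    {"xyz": [0,0,-50],"spin": 0,"jaw": -0.3},
    {"xyz": [0,0,-50],"spin": 0,"jaw": -0.3},
    {"xyz": [0,0,-50],"spin": 0,"jaw": -0.3}
  ]
}}

```text
time_s: 9.9
eef_pos: [0.5265, 0.0598, 0.1989]
ee_rot: [-0.354, -3.121, 0.0]
ft_force: [1.8, 0.1, 0.0]
width: 0.0554
```

>>> {"method": "drive_tool", "body": {
  "deltas": [
    {"xyz": [0,0,-50],"spin": 0,"jaw": -0.3},
    {"xyz": [10,45,0],"spin": 0,"jaw": -0.3},
    {"xyz": [10,45,0],"spin": 0,"jaw": -0.3},
    {"xyz": [10,45,0],"spin": 0,"jaw": -0.3},
    {"xyz": [10,45,0],"spin": 0,"jaw": -0.3}
  ]
}}

```text
time_s: 10.4
eef_pos: [0.5286, 0.2458, 0.2478]
ee_rot: [0.355, 3.12, 0.001]
ft_force: [1.8, -0.4, 0.7]
width: 0.0557
```

```bash
python3 - <<'E'
from g import *
for k,c in gaps():
    if k=='top':
        crop(c,182,128,302,218,6.6,'c3.png')
E
```

```text
{'time_s': np.float64(10.4), 'qpos': array([ 0.317,  0.339,  1.556, -0.   ,  1.245, -1.027]), 'eef_pos': array([0.529, 0.246, 0.248]), 'ee_rot': array([3.55e-01, 3.12e+00, 1.00e-03]), 'ft_force': array([ 1.843, -0.383,  0.699]), 'width': np.float64(0.056)}
side box_far_left 0.95 [0.721 0.062 0.018] gap mm -4.7
side box_far_right 0.86 [ 0.709 -0.023  0.011] gap mm 1.8
side box_middle 0.7 [0.65  0.033 0.025] gap mm -68.1
side stop_rail 0.89 [0.717 0.012 0.002] gap mm 1.8
top box_far_right 0.78 [ 0.708 -0.029  0.02 ] gap mm 2.7
top box_middle 0.69 [0.653 0.027 0.027] gap mm -63.9
top stop_rail 0.75 [0.713 0.01  0.001] gap mm -1.1
```

View pics/c3.png

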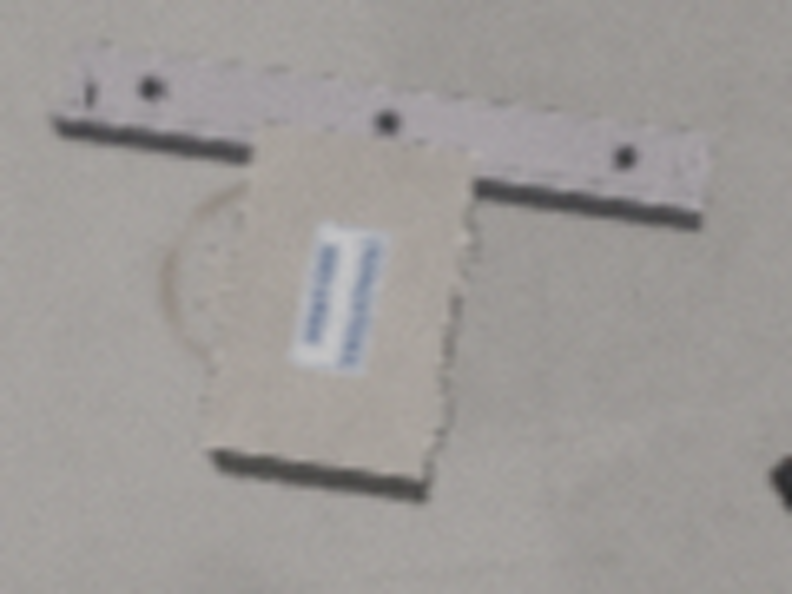

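Box and rail look parallel to within about 1° in the top view: rail (56,133)-(700,228), near edge (222,470)-(425,500), both about 8.4°. The networks suggest the left corner is a few mm short. I'll check from near with the wrist camera and see what it covers.

```bash
python3 - <<'E'
from g import *
c=cap('wrist'); s=ctrl.observe()
print(np.round(c['origin'],3),c['rotation'].round(2).tolist(),c['fov_y'])
R=cv2.Rodrigues(np.array(s['ee_rot'],float))[0]
print('cam in tool',(R.T@(np.array(c['origin'])-s['eef_pos'])).round(3),(R.T@c['rotation'][:,2]).round(3))
print(proj(c,np.array([[.721,.06,.03],[.706,-.026,.03],[.715,.012,.03],[.745,.142,.03]])).round())
E
```

```text
[0.452 0.262 0.368] [[0.23, 0.93, 0.3], [0.97, -0.22, -0.07], [0.0, 0.31, -0.95]] 63.45075047190634
cam in tool [ 0.079  0.001 -0.121] [-0.308  0.     0.951]
[[155. 328.]
 [ 94. 329.]
 [121. 330.]
 [218. 332.]]
```

```bash
python3 - <<'E'
from g import *
togo(.63,.13,.16)
E
```

```text
heading -13.03 tool mm [-124.5  -87.2   87.4]
```

>>> {"method": "drive_tool", "body": {
  "deltas": [
    {"xyz": [-32,-22,0],"spin": 0,"jaw": -0.3},
    {"xyz": [-32,-22,0],"spin": 0,"jaw": -0.3},
    {"xyz": [-31,-22,20],"spin": 0,"jaw": -0.3},
    {"xyz": [-30,-21,33],"spin": 0,"jaw": -0.3},
    {"xyz": [0,0,34],"spin": 0,"jaw": -0.3}
  ]
}}

```text
time_s: 11.45
eef_pos: [0.6351, 0.127, 0.1604]
ee_rot: [0.36, 3.115, -0.001]
ft_force: [0.9, 0.5, -0.1]
width: 0.0553
```

```bash
python3 - <<'E'
from g import *
cmd=None
for k,c in gaps(('wrist',)):
    i=cv2.resize(c['image'][:,:,::-1],(800,600),interpolation=cv2.INTER_CUBIC); cv2.imwrite('pics/w1.png',i)
    import pickle; pickle.dump(c,open('w1.pkl','wb'))
E
```

```text
{'time_s': np.float64(11.45), 'qpos': array([ 0.092,  0.512,  1.505, -0.002,  1.119, -1.248]), 'eef_pos': array([0.635, 0.127, 0.16 ]), 'ee_rot': array([ 3.600e-01,  3.115e+00, -1.000e-03]), 'ft_force': array([ 0.929,  0.491, -0.146]), 'width': np.float64(0.055)}
wrist box_far_left 0.63 [0.727 0.052 0.016] gap mm 2.8
wrist box_far_right 0.21 [0.653 0.025 0.026] gap mm -63.0
wrist box_middle 0.88 [0.651 0.023 0.032] gap mm -64.7
wrist stop_rail 0.66 [0.653 0.022 0.029] gap mm -62.5
```

View pics/w1.png

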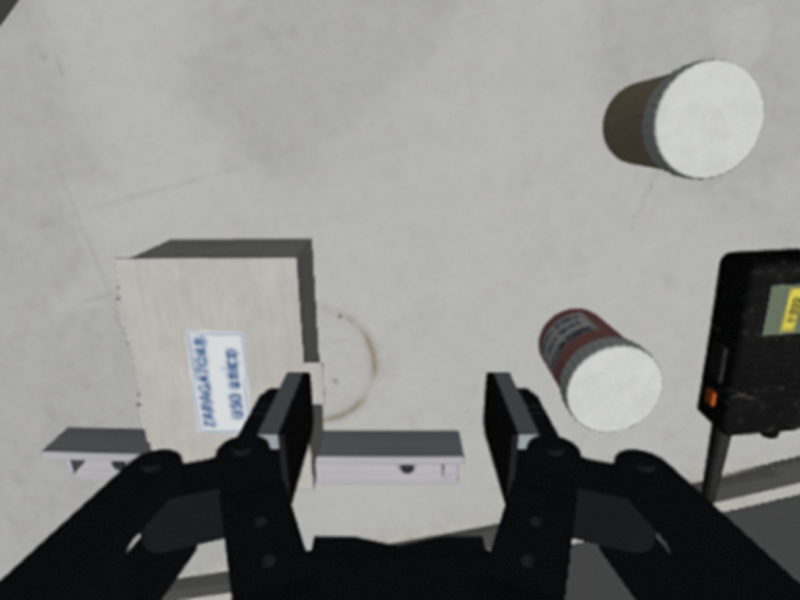

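The image is inverted, so down is away from the robot. The rail front edge runs (45,457)-(463,460) and the box near lid edge (117,259)-(299,257). I'll fit these edges to sub-pixel accuracy to compare their angles.

```bash
cat > e.py <<'E'
from g import *
def edge(c,cols,row,z,hw=5,sign=0):
    g=cv2.GaussianBlur(cv2.cvtColor(c['image'],cv2.COLOR_RGB2GRAY).astype(float),(0,0),1.0)
    P=[]
    for u in cols:
        r0=int(round(row(u))); d=np.gradient(g[:,u])[r0-hw:r0+hw+1]; d=sign*d if sign else abs(d)
        k=int(np.clip(np.argmax(d),1,2*hw-1)); a,b,e=d[k-1:k+2]; q=a-2*b+e
        v=r0-hw+k+(0.5*(a-e)/q if q else 0); P.append(onz(c,(u,v),z)[:2])
    P=np.array(P)
    for _ in range(3):
        m=P.mean(0); vv=np.linalg.svd(P-m)[2]; r=(P-m)@vv[1]; P=P[abs(r)<=max(2*np.std(r),1e-4)]
    t=vv[0]*np.sign(vv[0][1]); return m,np.degrees(np.arctan2(-t[0],t[1])),np.std(r)*1000
E
python3 - <<'E'
from e import *; import pickle
c=pickle.load(open('w1.pkl','rb')); s=512/800
L=lambda a,b:(lambda u:(a[1]+(u/s-a[0])*(b[1]-a[1])/(b[0]-a[0]))*s)
for nm,cols,l,z in [('lid near',range(80,188),L((117,259),(299,257)),.058),('wall foot',range(108,196),L((170,240),(310,239)),0.),
  ('rail top',list(range(34,92))+list(range(206,290)),L((45,457),(463,460)),.03),('rail foot',list(range(46,90))+list(range(208,290)),L((65,429),(460,432)),0.)]:
    m,a,r=edge(c,cols,l,z); print(nm,m.round(4),'normal deg',a.round(2),'rms mm',r.round(2),'n-dist',(1000*(m-o)@n).round(1))
E
```

```text
lid near [0.5907 0.05  ] normal deg -13.15 rms mm 0.05 n-dist -129.4
wall foot [0.5914 0.0414] normal deg -13.07 rms mm 0.05 n-dist -126.8
rail top [0.7226 0.0341] normal deg -13.13 rms mm 0.59 n-dist 2.7
rail foot [0.7233 0.0308] normal deg -13.12 rms mm 0.05 n-dist 4.1
```

Box end and rail are parallel to within 0.1° (-13.15/-13.07 against -13.12). The length to the rail measures 130.9 mm at the feet and 132.1 mm at lid and rail top, where 130 and 132 would mean flush. To rule out a sub-mm gap I'll press once more gently and back off slowly.

```bash
python3 - <<'E'
from h import *
togo(.550,.054,.047)
E
```

```text
heading -12.94 tool mm [ 61.5 -93.7 114.4]
```

>>> {"method": "drive_tool", "body": {
  "deltas": [
    {"xyz": [31,-31,0],"spin": 0,"jaw": -0.3},
    {"xyz": [31,-31,0],"spin": 0,"jaw": -0.3},
    {"xyz": [0,-31,0],"spin": 0,"jaw": -0.3},
    {"xyz": [0,0,40],"spin": 0,"jaw": -0.3},
    {"xyz": [0,0,40],"spin": 0,"jaw": -0.3}
  ]
}}

```text
time_s: 12.2
eef_pos: [0.5524, 0.0544, 0.0837]
ee_rot: [0.353, 3.112, 0.001]
ft_force: [0.6, 0.3, -1.1]
width: 0.0554
```

>>> {"method": "drive_tool", "body": {
  "deltas": [
    {"xyz": [0,0,33],"spin": 0,"jaw": -0.3},
    {"xyz": [-10,0,0],"spin": 0,"jaw": -0.3},
    {"xyz": [-10,0,0],"spin": 0,"jaw": -0.3},
    {"xyz": [-3,0,0],"spin": 0,"jaw": -0.3},
    {"xyz": [0,0,0],"spin": 0,"jaw": -0.3}
  ]
}}

```text
time_s: 12.7
eef_pos: [0.5748, 0.0494, 0.0498]
ee_rot: [0.353, 3.116, 0.001]
ft_force: [0.2, 0.1, 0.7]
width: 0.0554
```

```bash
python3 - <<'E'
from h import *
state(); togo(.5794,.0474,.047)
E
```

```text
{'time_s': np.float64(12.7), 'qpos': array([-0.034,  0.575,  1.751, -0.   ,  0.81 , -1.379]), 'eef_pos': array([0.575, 0.049, 0.05 ]), 'ee_rot': array([3.530e-01, 3.116e+00, 1.000e-03]), 'ft_force': array([0.173, 0.052, 0.672]), 'width': np.float64(0.055)}
heading -12.93 tool mm [-4.9 -0.9  2.8]
```

>>> {"method": "drive_tool", "body": {
  "deltas": [
    {"xyz": [-2,0,0],"spin": 0,"jaw": -0.3},
    {"xyz": [-2,0,0],"spin": 0,"jaw": -0.3}
  ]
}}

```text
time_s: 12.9
eef_pos: [0.5758, 0.0486, 0.0481]
ee_rot: [0.354, 3.121, -0.0]
ft_force: [0.4, -0.0, -0.1]
width: 0.0555
```

>>> {"method": "drive_tool", "body": {
  "deltas": [
    {"xyz": [-1,0,0],"spin": 0,"jaw": -0.3}
  ]
}}

```text
time_s: 13.0
eef_pos: [0.5768, 0.0483, 0.0477]
ee_rot: [0.354, 3.121, -0.0]
ft_force: [0.2, -0.2, 0.8]
width: 0.0552
```

>>> {"method": "drive_tool", "body": {
  "deltas": [
    {"xyz": [-1,0,0],"spin": 0,"jaw": -0.3}
  ]
}}

```text
time_s: 13.1
eef_pos: [0.5775, 0.0481, 0.0474]
ee_rot: [-0.354, -3.122, 0.0]
ft_force: [-0.0, -0.2, -0.6]
width: 0.0552
```

>>> {"method": "drive_tool", "body": {
  "deltas": [
    {"xyz": [-1,0,0],"spin": 0,"jaw": -0.3}
  ]
}}

```text
time_s: 13.2
eef_pos: [0.5784, 0.0479, 0.0473]
ee_rot: [-0.354, -3.121, 0.0]
ft_force: [-0.7, -0.4, -0.3]
width: 0.0551
```

>>> {"method": "drive_tool", "body": {
  "deltas": [
    {"xyz": [-1,0,0],"spin": 0,"jaw": -0.3}
  ]
}}

```text
time_s: 13.3
eef_pos: [0.5792, 0.0477, 0.0472]
ee_rot: [-0.354, -3.121, 0.0]
ft_force: [-2.1, 0.8, 1.4]
width: 0.0555
```

>>> {"method": "drive_tool", "body": {
  "deltas": [
    {"xyz": [-1,0,0],"spin": 0,"jaw": -0.3}
  ]
}}

```text
time_s: 13.4
eef_pos: [0.5792, 0.0477, 0.047]
ee_rot: [-0.354, -3.119, 0.0]
ft_force: [-4.7, 2.0, 3.2]
width: 0.0554
```

>>> {"method": "drive_tool", "body": {
  "deltas": [
    {"xyz": [-1,0,0],"spin": 0,"jaw": -0.3}
  ]
}}

```text
time_s: 13.5
eef_pos: [0.5793, 0.0476, 0.047]
ee_rot: [-0.354, -3.117, -0.0]
ft_force: [-7.3, 2.2, 5.7]
width: 0.0555
```

Contact comes at the same spot as before (0.579) and the box doesn't move as the force climbs past its sliding force, so it's seated on the rail. Backing off slowly now.

>>> {"method": "drive_tool", "body": {
  "deltas": [
    {"xyz": [-1,0,0],"spin": 0,"jaw": -0.3},
    {"xyz": [2,0,0],"spin": 0,"jaw": -0.3},
    {"xyz": [3,0,0],"spin": 0,"jaw": -0.3},
    {"xyz": [5,0,0],"spin": 0,"jaw": -0.3},
    {"xyz": [10,0,0],"spin": 0,"jaw": -0.3}
  ]
}}

```text
time_s: 14.0
eef_pos: [0.5638, 0.0513, 0.0475]
ee_rot: [0.354, 3.12, -0.0]
ft_force: [0.2, -1.1, -0.1]
width: 0.0554
```

>>> {"method": "drive_tool", "body": {
  "deltas": [
    {"xyz": [20,0,0],"spin": 0,"jaw": -0.3},
    {"xyz": [10,0,-40],"spin": 0,"jaw": -0.3},
    {"xyz": [0,0,-50],"spin": 0,"jaw": -0.3},
    {"xyz": [0,0,-50],"spin": 0,"jaw": -0.3},
    {"xyz": [0,0,-50],"spin": 0,"jaw": -0.3}
  ]
}}

```text
time_s: 14.5
eef_pos: [0.5325, 0.0584, 0.239]
ee_rot: [-0.354, -3.121, 0.0]
ft_force: [1.4, -0.6, -0.0]
width: 0.0557
```

>>> {"method": "drive_tool", "body": {
  "deltas": [
    {"xyz": [0,45,0],"spin": 0,"jaw": -0.3},
    {"xyz": [0,45,0],"spin": 0,"jaw": -0.3},
    {"xyz": [0,45,0],"spin": 0,"jaw": -0.3},
    {"xyz": [0,45,0],"spin": 0,"jaw": -0.3},
    {"xyz": [0,0,0],"spin": 0,"jaw": -0.3}
  ]
}}

```text
time_s: 15.0
eef_pos: [0.5745, 0.2387, 0.2372]
ee_rot: [0.347, 3.121, 0.004]
ft_force: [-1.0, -0.4, -0.8]
width: 0.0557
```

```bash
python3 - <<'E'
from e import *
state()
for k in('side','top'):
    c=cap(k); nets(k,c,['pot_white','pot_other','stamp'])
    if k=='top':
        s=6.6; L=lambda a,b:(lambda u:128+(a[1]+((u-182)*s-a[0])*(b[1]-a[1])/(b[0]-a[0]))/s)
        for nm,cols,l,z in [('lid near',range(218,244),L((213,452),(428,482)),.058),('wall foot',range(218,244),L((222,470),(425,500)),0.),
          ('rail foot',list(range(193,218))+list(range(256,286)),L((56,133),(700,228)),0.)]:
            m,a,r=edge(c,cols,l,z,3); print(nm,m.round(4),a.round(2),r.round(2),(1000*(m-o)@n).round(1))
    else: crop(c,170,130,350,265,4.4,'s4.png')
E
```

```text
{'time_s': np.float64(15.0), 'qpos': array([ 0.282,  0.403,  1.482,  0.002,  1.254, -1.068]), 'eef_pos': array([0.574, 0.239, 0.237]), 'ee_rot': array([0.347, 3.121, 0.004]), 'ft_force': array([-0.966, -0.375, -0.792]), 'width': np.float64(0.056)}
side pot_white place_of 0.89 [ 0.577  0.279 -0.003] [236. 161.]
side pot_other place_of 0.68 [0.703 0.226 0.001] [282. 160.]
side stamp place_of 0.59 [ 0.567 -0.157  0.002] [292. 267.]
side stamp place_of 0.59 [ 0.653  0.032 -0.001] [293. 206.]
top pot_white place_of 0.79 [ 0.58  0.28 -0.  ] [143. 212.]
top pot_other place_of 0.69 [ 0.696  0.226 -0.005] [162. 169.]
top stamp place_of 0.49 [ 0.569 -0.156 -0.002] [305. 204.]
lid near [0.0528 0.0698] 86.6 18.31 -657.9
wall foot [0.5922 0.0423] -11.9 2.52 -126.2
rail foot [0.7188 0.0039] -11.68 3.55 5.8
```

View pics/s4.png

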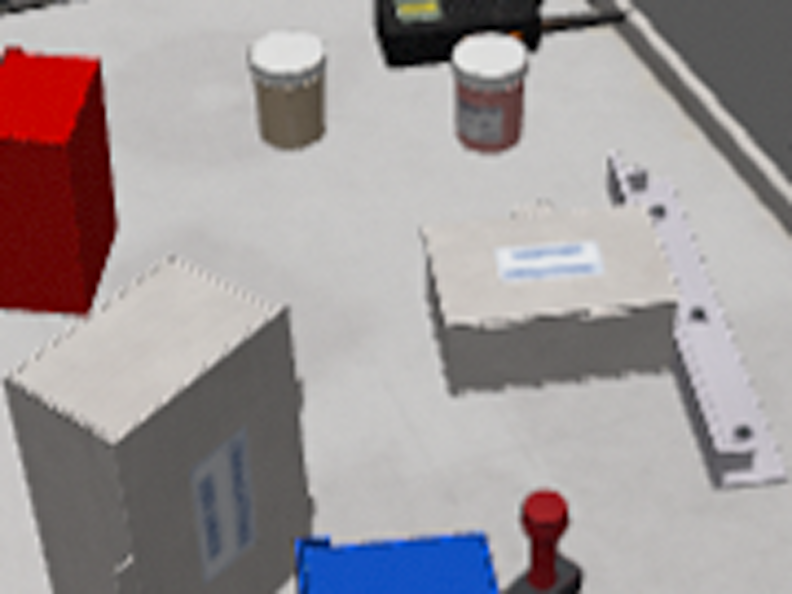

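The box lies lid up against the rail (contact near (675,320)), both pots and the stamp are where they started, and the hand is high and clear. Handing in.

```bash
python3 -c "
from plant import ctrl; print(ctrl.sign_off())"
```

```text
the job is handed in; nothing more can be done
None
```

The smaller grey box was pushed over away from its lid, then slid about 64 mm with two fingertips until its far end sat on the rail. I handed the job in at about 15 s with the hand raised clear.

**Last checks:**
- **Squareness:** a wrist-camera edge fit put the box and rail parallel to within 0.1°. It was taken after the first press.
- **Gap to the rail:** the same fit measured 130.9 mm at the feet and 132.1 mm at the lid, where 130 and 132 mm mean flush. Allowing for calibration error, that fits full contact.
- **Second press:** it stopped at the same place (0.579 m), and the box didn't move as the force rose past its sliding force.
- **Bystanders:** the pots and stamp are where they started, within the network error.
- **Force:** the largest reading was about 21 N at the wrist.

**Checks that disagreed or failed:**
- **Left corner:** from the side view, the network placed this corner up to 5 mm short of the rail. The wrist-camera fit and the second press contradicted that.
- **Final edge fit:** the one from the top camera was too noisy to use. After the second press I have no fresh squareness measurement, only the side view.

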